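# Release the latched key of the drying-cabinet control box

## Task

The control box of the ware-drying cabinet has a row of four identical push keys, and one of them is still latched in, hidden under its sprung cap. Tap the keys lightly with the closed fingertips to find the one whose cap sinks loosely where the others resist at once, then press that one firmly, all the way in, so that it lets go and the steel pin behind the row stands up, and take the hand away. Do not push any of the other keys right in, and leave the bowl, the cup and the brush where they are.

Things in the scene. Friction and masses are not known exactly. Their poses are not given: they have to be found in the camera images.
- panel: grey metal control box fixed to the bench, 160 (x) x 300 (y) x 60 mm high; origin: centre of its underside. Its x axis runs across the key row from the front towards the pin, y along the row. Four square white keys stand at x = -25 mm, y = -87, -29, 29, 87 mm; each cap is 36 x 36 mm and 16 mm proud of the box. All look the same and stand level; exactly one is latched, in any of the four places
- slot1 (a point): centre of the flat top of the first (most negative box y) key at rest, 76 mm above the bench; fixed to the box, it does not sink with the key. x axis across the row, away from its front edge, y along the row, z up
- slot2 (a point): centre of the flat top of the second key at rest, 76 mm above the bench; fixed to the box, it does not sink with the key. A free key resists at once with about 2 N and stiffens by 1.1 N per mm; about 5 mm in (about 8 N) it is right in, which is a fault
- slot3 (a point): centre of the flat top of the third key at rest, 76 mm above the bench; fixed to the box, it does not sink with the key. The latched key's cap gives loosely (0.5 to 1.2 N) for 6 mm, then is firm: about 10 N drives it on to its end stop 9 mm below rest, and the pin rises with it (5 mm per mm) and stays
- slot4 (a point): centre of the flat top of the fourth (most positive box y) key at rest, 76 mm above the bench; fixed to the box, it does not sink with the key. Which place holds the latched key is not told by slot number. Every cap springs back up when let go
- pin (a joint): tell-tale pin, steel, 16 mm across, in the box top 70 mm behind the row (box x = 45 mm, y = 0). 0 (m): down, nearly flush (2.5 mm proud); about 0.015: fully up, which shows that the latched key is released; it then stays up
- bail (a joint): locking bar inside the box, not visible. 0 (m) at rest; it is driven down only by a free key that is pushed more than 4 mm in, and is back at 0 when that key rises
- bowl: loose white porcelain bowl, 124 mm across, 60 mm high, left (+y of the box) of the control box, to be left alone; origin at the centre of its underside
- cup: loose terracotta cup, 72 mm across, 70 mm high, right (-y of the box) of the control box, to be left alone; origin at the centre of its underside
- brush: loose glazing brush lying behind the box (beyond the pin), to be left alone; origin on its underside

How it is judged:
On the way:
1. the latched key was pressed home and the pin stands up (value of joint pin above 0.01 m), for 0.1 s.
At the end, for the whole second after the job is handed in: the pin stands more than 10 mm above its down position, no key is held in (locking bar within 1 mm of rest), and the bowl, cup and brush are at rest within 20 mm of where they were (value of joint pin above 0.01 m and value of joint bail below 0.001 m and linear speed of each of bowl, cup, brush below 0.02 m/s); the robot touches nothing.
It fails at once if a free key was pushed right in (about 5 mm) (value of joint bail above 0.001 m).
It fails at once if the bowl was moved, tipped or lifted (distance of bowl from where it was at the start of the episode above 0.02 m or angle between bowl's own z axis and vertical above 0.35 rad).
It fails at once if the cup was moved, tipped or lifted (distance of cup from where it was at the start of the episode above 0.02 m or angle between cup's own z axis and vertical above 0.35 rad).
It fails at once if the brush was moved or lifted (distance of brush from where it was at the start of the episode above 0.02 m).
It also fails if it takes over 45 s, if anything falls off the work surface, if the arm or the gripper's body presses on something with over 40 N, if the wrist force passes 120 N, or if a joint passes its speed limit or range.

## Robot

A 7-joint arm with a two-finger parallel gripper is mounted at the origin on the work surface. World frame = base frame: x ahead of the robot, y to its left, z up, the work surface at z = 0. Lengths are in m, angles in rad, forces in N, time in s.
With the tool pointing down it reaches from about 0.425 to 1.025 m from the base axis. Payload 3.6 kg.
Tool frame: the origin (TCP) lies between the finger pads; the fingertips stand 22 mm ahead of it and the grasp point (between the pads) lies 3 mm ahead of it; z points along the fingers, y is the direction in which the jaws open and shut (so a half turn about z gives the same grasp; the last joint's range is limited). The gripper opens to 85 mm and grips with 20 to 120 N. Pads are 22 mm wide; open, the fingers measure 114 mm over their backs; the gripper's body (76 mm by 85 mm) begins 54 mm behind the grasp point. The pads swing forward as they close: fully open they stand 13 mm farther back than shut.
Start: joints at [-1.212, 0.591, 0.048, 1.609, -0.033, 0.943, -0.034], TCP at [0.317, 0.652, 0.253] pointing down, gripper open.
Joint ranges: [-2.69, 2.69], [-0.47, 2.24], [-1.27, 1.36], [0.19, 2.51], [-1.53, 4.68], [0.08, 2.07], [-3.09, 3.09]. Speed limits (rad/s): [2.57, 2.57, 3.14, 3.14, 3.14, 3.14, 3.14].

## Interface

Orientations are given as a unit quaternion [x, y, z, w].
In Python, from bench import env gives the robot as it stands.
- The arm moves only by the shell command python3 -m crank 'ROWS' [OPENING] [FORCE]. ROWS is JSON, a list of rows, each an object of numbers: "tx", "ty", "tz": the shift along the tool's x, y, z in cm; "rx", "ry", "rz": the turn, a rotation vector about the tool's x, y, z in degrees. A call has exactly 8 rows; each row is the pose to reach, as a shift and turn from the pose commanded when the call began, along the tool's axes at that moment; what a row does not reach only later rows make up. A row lasts 1/8 s, in which the tool goes at most 62.5 mm and 10.7 degrees, less where a joint would pass 70% of its speed; a pose out of reach is approached as far as the arm can. A call with a gripper value outside its range is refused whole. OPENING is the gripper's target within -1 to 1 (fully open at 1, half-way at 0, shut at -1), set as the call begins (- or left out, the last holds). The fingers move at their own pace and stop on an object; FORCE is the grip in N (left out, the last holds). Time passes only in rows, so rows that repeat a pose let the fingers close, or fill a call up. It gives the time, the measured TCP pose, the force and the opening at its end, in the units of the state.
- env.state(): the state, without advancing time (a new reading comes with each control period).
- env.read_camera(name): name is "scene" or "top" or "wrist"; returns the picture (420x560x3 uint8, blue, green, red); there is no depth.
- env.camera_model(name): a dict with "fovy" (degrees; the focal length in pixels is half the picture's height over the tangent of half this angle, whatever the lens; pixels are square), "cx", "cy" (the principal point, pixels), "origin" and "orientation" of the camera in the world. Camera axes: x right, y down, z forward; pixel columns grow to the right and rows downward; lengths in m; the calibration is good to about 2 mm. A picture is of the moment at which its call begins: read the wrist's pose just before it. camera_model takes no time and is no camera call; for the wrist camera it gives the pose at the moment of the call.
- env.finish_job(): hands the job in, once; it reports no verdict.
The state is a dict: "time": time; "joint_pos": joint angles; "dq": joint speeds; "tau": joint torques, N m; "eef_pos": TCP position; "tcp_rot": TCP orientation; "ft_force": force on the tool from outside, world axes, zero at the start; "wrist_torque": the same for the moment, N m; "finger_gap": finger opening in m.
Only numpy, scipy, OpenCV 4.12 (cv2) and the standard library are available. Lean on these libraries where they do the work, as an engineer would, in place of code of your own. Each camera call takes 0.05 s, during which the arm holds its last target.

## Working session

There is one attempt and no reset: what is moved stays moved. The work goes in short steps, Python scripts to look and compute and a shell command to move; the robot and the scene stay as the last step left them, time stands still between calls to the robot, and variables do not carry over. Pictures are saved under pics/ and viewed, and the job is handed in when it is done.

```bash
ls; mkdir -p pics
python3 - <<'E'
from bench import env
import cv2
s=env.state();print(s)
for n in("top","scene"):
    cv2.imwrite(f"pics/{n}0.png",env.read_camera(n));print(n,env.camera_model(n))
E
```

```text
pics
{'time': 0.0, 'joint_pos': array([-1.21249491,  0.59212612,  0.04828817,  1.60984254, -0.03328866,
        0.94267154, -0.0337345 ]), 'dq': array([ 0.00099157,  0.00176239,  0.0016578 ,  0.00176484,  0.0001586 ,
       -0.00036106, -0.0011027 ]), 'tau': array([-6.49258072e-04, -5.48679399e+01,  1.54630367e+00, -1.98130184e+01,
        9.38251731e-03,  8.75639264e-03, -1.33752286e-05]), 'eef_pos': array([0.31617265, 0.65155956, 0.25212795]), 'tcp_rot': array([ 2.23953987e-01,  9.74599073e-01, -1.10585632e-03, -1.87375761e-04]), 'ft_force': array([0.39148667, 0.09796949, 0.27394972]), 'wrist_torque': array([-0.00385679,  0.01078941,  0.03165407]), 'finger_gap': 0.08558313722358843}
top {'fovy': 49.000747312445796, 'cx': 276.1905200275618, 'cy': 210.66554879473563, 'origin': array([0.39279201, 0.05245465, 1.00629514]), 'orientation': array([ 0.705028  , -0.7027186 ,  0.07294022, -0.06165879])}
scene {'fovy': 46.538133652168696, 'cx': 280.1020480476287, 'cy': 208.62527037305108, 'origin': array([1.33417062, 0.50233411, 0.65509269]), 'orientation': array([ 0.41619152,  0.77279054, -0.4185704 , -0.23319137])}
```

View pics/top0.png

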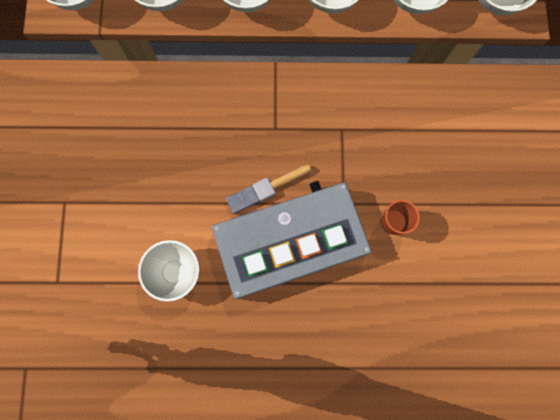

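View pics/scene0.png

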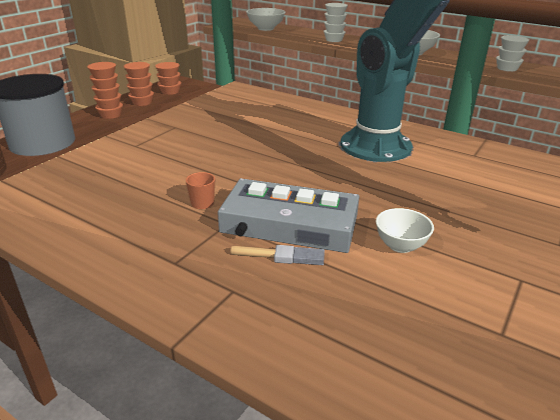

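```bash
cat > h.py <<'E'
import numpy as np,cv2
from scipy.spatial.transform import Rotation as R
def ray(m,u,v,z):
    f=210/np.tan(np.radians(m["fovy"])/2)
    d=R.from_quat(m["orientation"]).apply([(u-m["cx"])/f,(v-m["cy"])/f,1])
    return m["origin"]+d*(z-m["origin"][2])/d[2]
def proj(m,p):
    f=210/np.tan(np.radians(m["fovy"])/2)
    c=R.from_quat(m["orientation"]).inv().apply(np.asarray(p)-m["origin"])
    return np.array([m["cx"]+f*c[0]/c[2],m["cy"]+f*c[1]/c[2]])
E
python3 - <<'E'
from h import *
from bench import env
for n,box in (("top",(235,220,355,280)),("scene",(240,175,350,210))):
    im=cv2.imread(f"pics/{n}0.png");m=env.camera_model(n)
    x0,y0,x1,y1=box
    g=im[y0:y1,x0:x1].min(2); 
    k,l,st,c=cv2.connectedComponentsWithStats((g>185).astype(np.uint8))
    for i in range(1,k):
        if st[i,4]>30: print(n,st[i],c[i]+[x0,y0],ray(m,*(c[i]+[x0,y0]),.076).round(4))
m=env.camera_model("top")
print("pin",ray(m,284.5,218.3,.0625))
for p in ((215,229),(344,187),(365,250),(237,294)): print(ray(m,*p,.06))
im=cv2.imread("pics/top0.png");cv2.imwrite("pics/c.png",cv2.resize(im[170:310,200:390],None,fx=4,fy=4))
E
```

```text
top [44  0 11  5 37] [284.         221.45945946] [0.5499 0.0217 0.076 ]
top [ 90   6  21  20 291] [334.95532646 235.81443299] [ 0.5207 -0.0822  0.076 ]
top [ 64  15  20  21 289] [308.36678201 244.73010381] [ 0.5023 -0.0277  0.076 ]
top [ 37  24  21  21 289] [281.43252595 253.73702422] [0.4838 0.027  0.076 ]
top [ 10  33  20  21 296] [254.31756757 262.92905405] [0.4651 0.0815 0.076 ]
scene [  9   7  17  13 179] [256.81564246 188.09497207] [ 0.5312 -0.0762  0.076 ]
scene [ 33  10  17  14 180] [280.60555556 191.38333333] [ 0.5125 -0.0219  0.076 ]
scene [ 57  14  17  13 186] [304.84946237 194.91397849] [0.4946 0.0328 0.076 ]
scene [ 82  17  17  14 193] [329.72020725 198.40932642] [0.4761 0.0875 0.076 ]
pin [0.55888152 0.02017044 0.0625    ]
[0.53616126 0.16414135 0.06      ]
[ 0.62719822 -0.1060971   0.06      ]
[ 0.49364768 -0.14605196  0.06      ]
[0.40375629 0.11626556 0.06      ]
```

View pics/c.png

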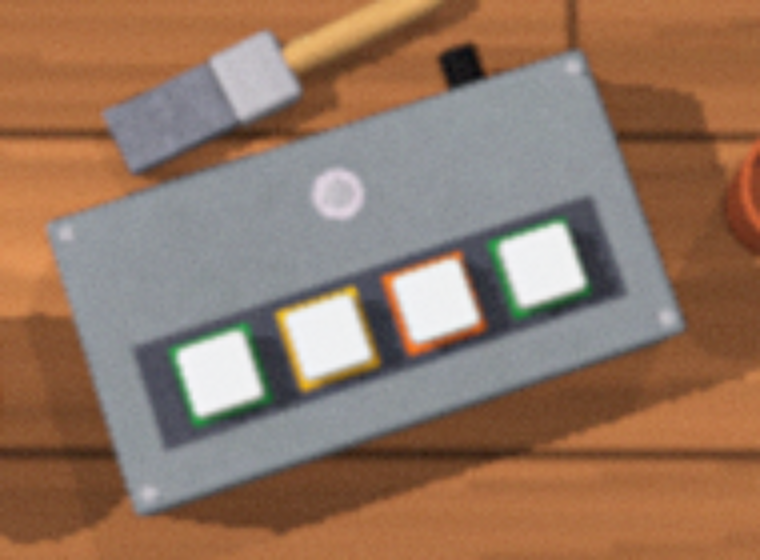

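```bash
python3 -m crank '[{"tx":-3,"ty":-3,"rz":3},{"tx":-7,"ty":-8,"rz":10},{"tx":-11,"ty":-13,"rz":18},{"tx":-15,"ty":-17.5,"rz":26},{"tx":-19,"ty":-22,"rz":34},{"tx":-22.5,"ty":-26,"rz":40},{"tx":-25,"ty":-29,"rz":44},{"tx":-26,"ty":-30,"rz":45}]' -1 30
python3 - <<'E'
from h import *
from bench import env
s=env.state();print(s["joint_pos"],s["ft_force"]);r=R.from_quat(s["tcp_rot"]).as_matrix();print(r.round(4))
S4=np.array([.467,.083,.118])
print((r.T@(S4-s["eef_pos"])*100).round(2))
E
```

```text
[-1.21249667  0.5920415   0.04832332  1.60970862 -0.03328459  0.94270132
 -0.03369423] [ 0.59622536 -0.10762797  0.05708844]
[[-8.997e-01  4.365e-01 -8.000e-04]
 [ 4.365e-01  8.997e-01 -1.900e-03]
 [-1.000e-04 -2.000e-03 -1.000e+00]]
[-38.38 -44.55  13.52]invalid input
```

```bash
python3 -m crank '[{"tx":-3,"ty":-3,"tz":0,"rx":0,"ry":0,"rz":3},{"tx":-7,"ty":-8,"tz":0,"rx":0,"ry":0,"rz":10},{"tx":-11,"ty":-13,"tz":0,"rx":0,"ry":0,"rz":18},{"tx":-15,"ty":-17.5,"tz":0,"rx":0,"ry":0,"rz":26},{"tx":-19,"ty":-22,"tz":0,"rx":0,"ry":0,"rz":34},{"tx":-22.5,"ty":-26,"tz":0,"rx":0,"ry":0,"rz":40},{"tx":-25,"ty":-29,"tz":0,"rx":0,"ry":0,"rz":44},{"tx":-26,"ty":-30,"tz":0,"rx":0,"ry":0,"rz":45}]' -1 30
cat > st.py <<'E'
from h import *
from bench import env
s=env.state();print(s["time"],s["joint_pos"].round(3),s["ft_force"].round(2),s["eef_pos"].round(4),s["finger_gap"]);r=R.from_quat(s["tcp_rot"]).as_matrix();print(r.round(4))
# keys 1..4, TCP target 20 mm above tip contact
for k,p in enumerate([(.523,-.080),(.5045,-.0257),(.486,.029),(.467,.0835)]):
    print(k+1,(r.T@(np.array([*p,.118])-s["eef_pos"])*100).round(2))
E
python3 st.py
```

```text
time: 1.1
eef_pos: [0.4196, 0.266, 0.2532]
tcp_rot: [0.582, 0.813, -0.001, 0.0]
ft_force: [-0.5, 1.0, 0.7]
finger_gap: 0.0001
1.1 [-0.893  0.317  0.298  2.124 -0.138  0.72  -0.176] [-0.5   1.04  0.66] [0.4196 0.266  0.2532] 0.00011199009877801406
[[-3.233e-01  9.463e-01 -7.000e-04]
 [ 9.463e-01  3.233e-01 -1.100e-03]
 [-9.000e-04 -1.100e-03 -1.000e+00]]
1 [-36.07  -1.39  13.55]
2 [-30.33  -1.38  13.54]
3 [-24.56  -1.36  13.54]
4 [-18.79  -1.4   13.53]
```

Aligned well. Go above key 4.

```bash
python3 -m crank '[{"tx":-3,"ty":0,"tz":0,"rx":0,"ry":0,"rz":0},{"tx":-7.5,"ty":-0.5,"tz":2,"rx":0,"ry":0,"rz":0},{"tx":-12,"ty":-1,"tz":4,"rx":0,"ry":0,"rz":0},{"tx":-16,"ty":-1.4,"tz":7,"rx":0,"ry":0,"rz":0},{"tx":-18.8,"ty":-1.4,"tz":10,"rx":0,"ry":0,"rz":0},{"tx":-18.8,"ty":-1.4,"tz":12.5,"rx":0,"ry":0,"rz":0},{"tx":-18.8,"ty":-1.4,"tz":13.5,"rx":0,"ry":0,"rz":0},{"tx":-18.8,"ty":-1.4,"tz":13.5,"rx":0,"ry":0,"rz":0}]' -1 30;python3 st.py
python3 - <<'E'
from bench import env
import cv2
for n in("top","wrist"):cv2.imwrite(f"pics/{n}1.png",env.read_camera(n))
E
```

```text
time: 2.1
eef_pos: [0.4677, 0.0877, 0.1179]
tcp_rot: [0.579, 0.815, -0.0, -0.001]
ft_force: [0.7, -0.7, 1.0]
finger_gap: -0.0001
2.1 [-0.431  0.524  0.201  2.265 -0.278  0.375  0.338] [ 0.68 -0.66  0.98] [0.4677 0.0877 0.1179] -0.00013055274802860017
[[-3.293e-01  9.442e-01 -1.100e-03]
 [ 9.442e-01  3.293e-01  4.000e-04]
 [ 7.000e-04 -9.000e-04 -1.000e+00]]
1 [-17.66  -0.3   -0.03]
2 [-11.92  -0.26  -0.02]
3 [-6.15 -0.21 -0.02]
4 [-0.38 -0.21 -0.01]
```

View pics/top1.png

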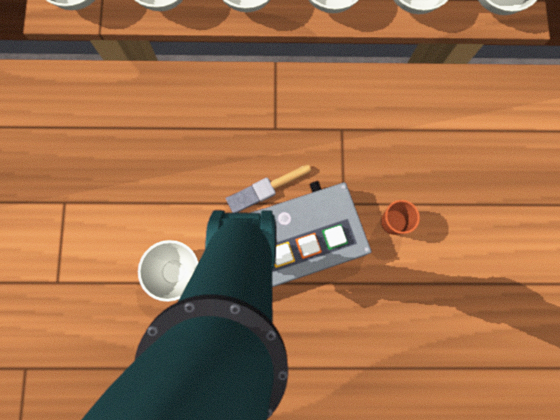

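View pics/wrist1.png

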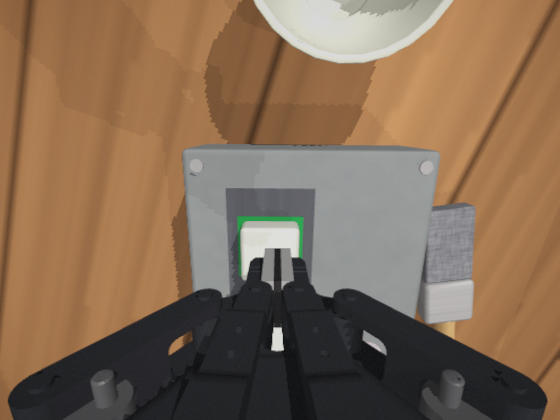

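```bash
cat > f.py <<'E'
from h import *
from bench import env
F=[];Z=[]
for i in range(8):
    env.read_camera("wrist");s=env.state();F.append(s["ft_force"]);Z.append(s["eef_pos"])
F=np.array(F);print(s["time"],"F",F.mean(0).round(2),"sd",F.std(0).round(2),"pos",np.mean(Z,0).round(4),"z-tip depth mm",round(98-1000*np.mean(Z,0)[2],2))
E
python3 f.py
python3 -m crank '[{"tx":0,"ty":-0.2,"tz":0.5,"rx":0,"ry":0,"rz":0},{"tx":0,"ty":-0.2,"tz":1,"rx":0,"ry":0,"rz":0},{"tx":0,"ty":-0.2,"tz":1.5,"rx":0,"ry":0,"rz":0},{"tx":0,"ty":-0.2,"tz":1.7,"rx":0,"ry":0,"rz":0},{"tx":0,"ty":-0.2,"tz":1.8,"rx":0,"ry":0,"rz":0},{"tx":0,"ty":-0.2,"tz":1.8,"rx":0,"ry":0,"rz":0},{"tx":0,"ty":-0.2,"tz":1.8,"rx":0,"ry":0,"rz":0},{"tx":0,"ty":-0.2,"tz":1.8,"rx":0,"ry":0,"rz":0}]'; python3 f.py
```

```text
2.6 F [-0.17 -0.16 -0.21] sd [0.46 0.6  0.65] pos [0.4682 0.0871 0.1189] z-tip depth mm -20.95
time: 3.6
eef_pos: [0.466, 0.086, 0.1004]
tcp_rot: [0.58, 0.815, 0.0, 0.0]
ft_force: [0.9, -0.8, -0.0]
finger_gap: 0.0001
4.0 F [-0.18 -0.33  0.07] sd [0.61 0.49 0.38] pos [0.466  0.086  0.1004] z-tip depth mm -2.37
```

```bash
python3 -m crank '[{"tx":0,"ty":0,"tz":0.1,"rx":0,"ry":0,"rz":0},{"tx":0,"ty":0,"tz":0.15,"rx":0,"ry":0,"rz":0},{"tx":0,"ty":0,"tz":0.2,"rx":0,"ry":0,"rz":0},{"tx":0,"ty":0,"tz":0.25,"rx":0,"ry":0,"rz":0},{"tx":0,"ty":0,"tz":0.3,"rx":0,"ry":0,"rz":0},{"tx":0,"ty":0,"tz":0.3,"rx":0,"ry":0,"rz":0},{"tx":0,"ty":0,"tz":0.3,"rx":0,"ry":0,"rz":0},{"tx":0,"ty":0,"tz":0.3,"rx":0,"ry":0,"rz":0}]'; python3 f.py
```

```text
time: 5.0
eef_pos: [0.4659, 0.086, 0.0973]
tcp_rot: [0.58, 0.815, -0.0, 0.0]
ft_force: [-0.6, -0.8, 0.5]
finger_gap: -0.0002
5.4 F [ 0.04 -0.04  0.53] sd [0.56 0.4  0.25] pos [0.4659 0.086  0.0973] z-tip depth mm 0.67
```

```bash
python3 -m crank '[{"tx":0,"ty":0,"tz":0.03,"rx":0,"ry":0,"rz":0},{"tx":0,"ty":0,"tz":0.06,"rx":0,"ry":0,"rz":0},{"tx":0,"ty":0,"tz":0.09,"rx":0,"ry":0,"rz":0},{"tx":0,"ty":0,"tz":0.12,"rx":0,"ry":0,"rz":0},{"tx":0,"ty":0,"tz":0.12,"rx":0,"ry":0,"rz":0},{"tx":0,"ty":0,"tz":0.12,"rx":0,"ry":0,"rz":0},{"tx":0,"ty":0,"tz":0.12,"rx":0,"ry":0,"rz":0},{"tx":0,"ty":0,"tz":0.12,"rx":0,"ry":0,"rz":0}]'; python3 f.py
```

```text
time: 6.4
eef_pos: [0.4659, 0.086, 0.0961]
tcp_rot: [0.58, 0.815, -0.0, 0.0]
ft_force: [-0.9, -0.6, 0.7]
finger_gap: -0.0001
6.8 F [0.11 0.03 0.94] sd [0.44 0.51 0.3 ] pos [0.4659 0.086  0.0961] z-tip depth mm 1.88
```

```bash
python3 -m crank '[{"tx":0,"ty":0,"tz":0.03,"rx":0,"ry":0,"rz":0},{"tx":0,"ty":0,"tz":0.06,"rx":0,"ry":0,"rz":0},{"tx":0,"ty":0,"tz":0.09,"rx":0,"ry":0,"rz":0},{"tx":0,"ty":0,"tz":0.12,"rx":0,"ry":0,"rz":0},{"tx":0,"ty":0,"tz":0.12,"rx":0,"ry":0,"rz":0},{"tx":0,"ty":0,"tz":0.12,"rx":0,"ry":0,"rz":0},{"tx":0,"ty":0,"tz":0.12,"rx":0,"ry":0,"rz":0},{"tx":0,"ty":0,"tz":0.12,"rx":0,"ry":0,"rz":0}]'; python3 f.py
```

```text
time: 7.8
eef_pos: [0.4659, 0.086, 0.0949]
tcp_rot: [0.58, 0.815, 0.0, 0.0]
ft_force: [-0.5, 0.2, 0.7]
finger_gap: 0.0003
8.2 F [-0.16 -0.08  0.72] sd [0.49 0.64 0.48] pos [0.4659 0.086  0.0949] z-tip depth mm 3.09
```

```bash
python3 -m crank '[{"tx":0,"ty":0,"tz":0.03,"rx":0,"ry":0,"rz":0},{"tx":0,"ty":0,"tz":0.06,"rx":0,"ry":0,"rz":0},{"tx":0,"ty":0,"tz":0.09,"rx":0,"ry":0,"rz":0},{"tx":0,"ty":0,"tz":0.12,"rx":0,"ry":0,"rz":0},{"tx":0,"ty":0,"tz":0.15,"rx":0,"ry":0,"rz":0},{"tx":0,"ty":0,"tz":0.15,"rx":0,"ry":0,"rz":0},{"tx":0,"ty":0,"tz":0.15,"rx":0,"ry":0,"rz":0},{"tx":0,"ty":0,"tz":0.15,"rx":0,"ry":0,"rz":0}]'; python3 f.py
python3 - <<'E'
from bench import env
import cv2
for n in("scene",):cv2.imwrite(f"pics/{n}2.png",cv2.resize(env.read_camera(n)[130:270,180:400],None,fx=3.5,fy=3.5))
E
```

```text
time: 9.2
eef_pos: [0.4659, 0.086, 0.0934]
tcp_rot: [0.58, 0.815, -0.0, 0.0]
ft_force: [0.2, -1.0, 0.6]
finger_gap: 0.0001
9.6 F [-0.12 -0.    0.79] sd [0.41 0.38 0.19] pos [0.4659 0.086  0.0934] z-tip depth mm 4.58
```

View pics/scene2.png

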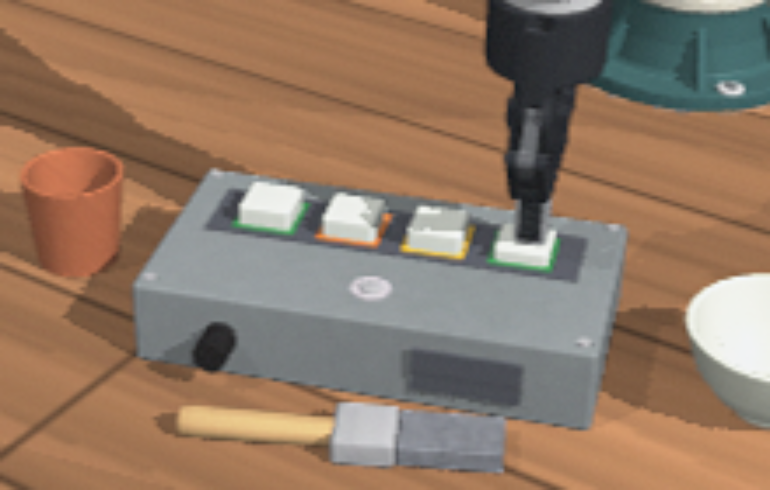

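Key 4 gives loosely (0.7–0.9 N from 2 to 4.6 mm) and is visibly sunk at about (525,245), so it is the latched one. Pressing it.

```bash
python3 -m crank '[{"tx":0,"ty":0,"tz":0.1,"rx":0,"ry":0,"rz":0},{"tx":0,"ty":0,"tz":0.15,"rx":0,"ry":0,"rz":0},{"tx":0,"ty":0,"tz":0.2,"rx":0,"ry":0,"rz":0},{"tx":0,"ty":0,"tz":0.25,"rx":0,"ry":0,"rz":0},{"tx":0,"ty":0,"tz":0.3,"rx":0,"ry":0,"rz":0},{"tx":0,"ty":0,"tz":0.35,"rx":0,"ry":0,"rz":0},{"tx":0,"ty":0,"tz":0.42,"rx":0,"ry":0,"rz":0},{"tx":0,"ty":0,"tz":0.42,"rx":0,"ry":0,"rz":0}]'; python3 f.py
```

```text
time: 10.65
eef_pos: [0.466, 0.086, 0.09]
tcp_rot: [0.58, 0.815, 0.0, -0.0]
ft_force: [-1.5, -1.0, 10.7]
finger_gap: 0.0002
11.05 F [-1.58 -0.25  9.97] sd [0.57 0.34 0.5 ] pos [0.466  0.086  0.0899] z-tip depth mm 8.06
```

```bash
python3 -m crank '[{"tx":0,"ty":0,"tz":0.05,"rx":0,"ry":0,"rz":0},{"tx":0,"ty":0,"tz":0.1,"rx":0,"ry":0,"rz":0},{"tx":0,"ty":0,"tz":0.15,"rx":0,"ry":0,"rz":0},{"tx":0,"ty":0,"tz":0.2,"rx":0,"ry":0,"rz":0},{"tx":0,"ty":0,"tz":0.25,"rx":0,"ry":0,"rz":0},{"tx":0,"ty":0,"tz":0.25,"rx":0,"ry":0,"rz":0},{"tx":0,"ty":0,"tz":0.25,"rx":0,"ry":0,"rz":0},{"tx":0,"ty":0,"tz":0.25,"rx":0,"ry":0,"rz":0}]'; python3 f.py
python3 - <<'E'
from bench import env
import cv2
for n in("scene",):cv2.imwrite(f"pics/{n}3.png",cv2.resize(env.read_camera(n)[130:270,180:400],None,fx=3.5,fy=3.5))
E
```

```text
time: 12.05
eef_pos: [0.4661, 0.0861, 0.0887]
tcp_rot: [0.58, 0.815, 0.001, -0.0]
ft_force: [-4.2, 0.3, 24.9]
finger_gap: -0.0001
12.45 F [-3.96 -0.39 25.19] sd [0.3  0.4  0.33] pos [0.4661 0.086  0.0887] z-tip depth mm 9.28
```

View pics/scene3.png

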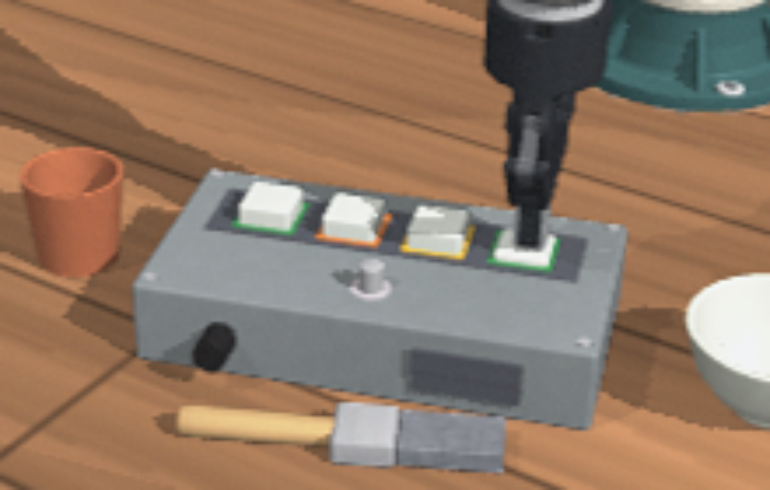

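The cap is at its end stop (25 N) and the pin stands up at about (371,275). Retreating straight up.

```bash
python3 -m crank '[{"tx":0,"ty":0,"tz":-0.5,"rx":0,"ry":0,"rz":0},{"tx":0,"ty":0,"tz":-1.5,"rx":0,"ry":0,"rz":0},{"tx":0,"ty":0,"tz":-4,"rx":0,"ry":0,"rz":0},{"tx":0,"ty":0,"tz":-7,"rx":0,"ry":0,"rz":0},{"tx":0,"ty":0,"tz":-10,"rx":0,"ry":0,"rz":0},{"tx":0,"ty":0,"tz":-12,"rx":0,"ry":0,"rz":0},{"tx":0,"ty":0,"tz":-13,"rx":0,"ry":0,"rz":0},{"tx":0,"ty":0,"tz":-13,"rx":0,"ry":0,"rz":0}]'; python3 f.py
python3 - <<'E'
from bench import env
import cv2
for n in("scene",):cv2.imwrite(f"pics/{n}4.png",cv2.resize(env.read_camera(n)[130:270,180:440],None,fx=3,fy=3))
E
```

```text
time: 13.5
eef_pos: [0.4661, 0.0861, 0.217]
tcp_rot: [0.58, 0.815, 0.0, 0.0]
ft_force: [0.2, 1.4, -0.5]
finger_gap: 0.0
13.9 F [ 0.01 -0.02 -0.28] sd [0.57 0.63 0.45] pos [0.4655 0.0859 0.2161] z-tip depth mm -118.06
```

View pics/scene4.png

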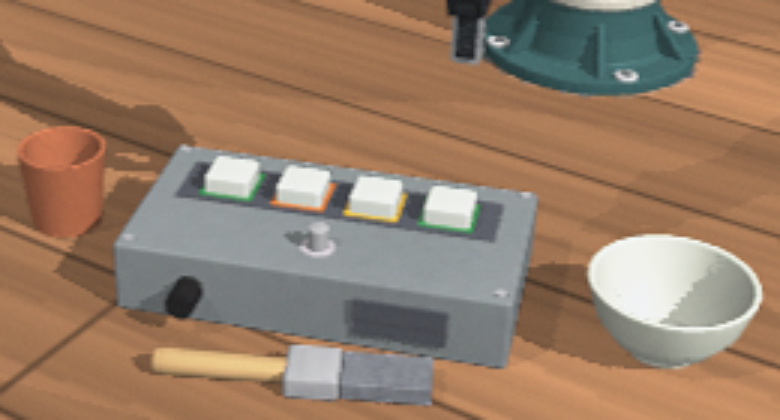

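The pin stays up at about (319,235), all four caps are level, the hand is clear, and the bowl, cup and brush look undisturbed.

```bash
python3 -c "
from bench import env
print(env.finish_job())"
```

```text
the job is handed in; nothing more can be done
None
```

The latched key was the fourth one (most positive box y). I pressed it home, the pin came up, and I handed the job in at about 14 s of the 45 s allowed.

- **Finding the key:** I tapped key 4 first. Its cap gave loosely, at 0.7–0.9 N from about 2 to 4.6 mm deep, where a free key would have resisted with at least 2 N at once. I therefore did not touch the other three keys.
- **Pressing it:** It took about 10 N at 8 mm and reached the end stop at about 9.3 mm with 25 N. The camera showed the pin rising.
- **Final checks:** After I raised the hand about 13 cm, the wrist force was back to about zero within noise. The last scene picture shows the pin still up and all four caps level. The bowl, cup and brush look to be where they were.
- **Disagreement:** The top and scene cameras placed the keys about 10 mm apart. I relied mainly on the top camera, which agreed with the pin position. The TCP pressed about 3 mm off my estimate of the key centre, well inside the 36 mm cap.
- **Not measured:** I checked the pin height and the three loose objects by eye only, and the locking bar cannot be seen.

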